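# Unclamp the elm sample from the sloping jig and lay it in the tray

### The job

The wood sample on the sloping jig has been sanded: flip the toggle clamp up past its centre so that it stays open, and lift the freed sample out of the jig. Lay it gently (do not drop it) flat in the shallow grey tray, with the same face up and its long side along the tray's long side, and let go. Leave the other wood blocks, the eraser and the loupe where they are.

Things in the scene. Friction and masses are not known exactly. Their poses are not given: they have to be found in the camera images.
- sample_jig: Fixed jig: plywood base 150 x 250 mm carrying an aluminium bed, 140 mm up the slope x 240 mm across. Origin on the bench, straight below the middle of the sample's nest; x uphill (at yaw 0 away from the robot, low edge nearest it), y left, z up. The bed slopes 32 degrees: in the jig frame its outward normal is (-0.530, 0, 0.848), uphill is (0.848, 0, 0.530)
- bed_mid (a point): Point on the bed's surface at the nest's middle, 75 mm above the jig's origin. Two stops under the sample's lower long side, 16 mm high and 14 mm wide, stand 36 mm left and right of it (25 to 35 mm downhill; 58 mm gap between for a finger); end fences 16 mm high, 53 mm left and right. The uphill side is open
- clamp (a joint): Toggle clamp angle, rad: about 0 shut, 1.7 fully open (stop). One L-shaped lever pivoted right (-y of the jig) of the sample: shut, its steel arm reaches left over the sample and its black handle stands along the bed's normal. Pushing the handle right and down flips the arm up. A spring drives it away from 0.8 rad: past that it snaps open and stays. About 5 N at the handle's top
- clamp_pivot (a point): Pivot of the clamp, fixed in the jig: 90 mm to the right (-y) of bed_mid and 40 mm out of the bed along its normal. The pivot's axis runs up the slope
- clamp_handle_top (a point): Middle of the top end of the black handle, 112 mm from the pivot; the handle is round, 16 to 20 mm thick over the outer 64 mm. It moves with the clamp
- clamp_pad (a point): Middle of the underside of the clamp's rubber pad (18 mm across), 88 mm from the pivot along the arm; the top of the arm lies 15 mm above the pivot. It moves with the clamp
- elm_block: The sample: dark brown elm block, 48 (its x) x 89 (its y) x 31 (its z) mm, 0.06 to 0.13 kg. Origin: centre of its underside. In the jig it lies on the bed with its z along the bed's normal, its x uphill and its y across the slope. Its 89 mm is too long for most grippers: take it across the 48 mm
- sample_tray: Fixed shallow grey tray, open at the top: 150 (its x) x 190 (its y, the long side) mm outside, walls 4 mm thick and 16 mm high, floor 4 mm above the bench. Origin: centre of its underside
- oak_block: Bystander: oak block 52 x 81 x 46 mm on the bench; origin at the centre of its underside
- pine_block: Bystander: pine block 42 x 67 x 35 mm on the bench; origin at the centre of its underside
- eraser: Bystander: eraser 20 x 45 x 12 mm on the bench
- loupe: Bystander: folding loupe 29 x 66 x 14 mm on the bench

How it is judged (in metres and radians):
On the way, in this order (a step that is already met when the one before it is completed fails the run):
1. the clamp is flipped past its centre and stays open (value of joint clamp above 1.45 rad), for 0.3 s.
2. the sample is lifted clear of the jig's stops, held in the fingers (distance between elm_block and bed_mid above 0.035 m and contact force between the fingers and elm_block above 0.5 N and value of joint clamp above 1.35 rad), for 0.1 s.
At the end, for the whole second after the job is handed in: The elm sample lies at rest on the tray's floor (flat within 0.1 rad, same face up, underside at most 4 mm over the floor, its centre within 60 mm of the tray's centre each way), its long side within 0.3 rad of the tray's long side, and the clamp stays open (over 1.35 rad) (x of elm_block in the frame of sample_tray between -0.06 and 0.06 m and y of elm_block in the frame of sample_tray between -0.06 and 0.06 m and z of elm_block in the frame of sample_tray below 0.008 m and angle between elm_block's own z axis and vertical below 0.1 rad and angle between the y axis of elm_block and the y axis of sample_tray, either way round below 0.3 rad and linear speed of elm_block below 0.02 m/s and value of joint clamp above 1.35 rad); the robot touches nothing.
It fails at once if the sample is dropped (falls free faster than 0.45 m/s, about 1 cm) (contact force between the fingers and elm_block below 0.2 N and linear speed of elm_block above 0.45 m/s).
It fails at once if another block, the eraser or the loupe is moved more than 2 cm (distance of any of oak_block, pine_block, eraser, loupe from where it was at the start of the episode above 0.02 m).
It also fails if it takes over 54 s, if anything falls off the work surface, if the arm or the gripper's body presses on something with over 40 N, if the wrist force passes 120 N, or if a joint passes its speed limit or range.

### The arm

A 6-joint arm with a two-finger parallel gripper is mounted at the origin on a cart in front of the work surface, level with it; the furniture and walls round the work are solid. World frame = base frame: x ahead of the robot, y to its left, z up, the work surface at z = 0. Lengths are in m, angles in degrees, forces in N, time in s.
With the tool pointing down it reaches from about 0.4 to 0.825 m from the base axis. Payload 7 kg.
Tool frame: the origin (TCP) lies midway between the tips of the shut fingers; the grasp point (between the pads) lies 19 mm behind it (ctrl.hold_point_z is the distance from the TCP to the grasp point, in m); z points along the fingers, y is the line along which they close (so a half turn about z gives the same grasp; the last joint's range is limited). The gripper opens to 88 mm and grips with 3 to 60 N. Pads are 19 mm wide; open, the fingers measure 130 mm over their backs; the gripper's body (78 mm by 193 mm) begins 47 mm behind the grasp point.
Start: joints at [-49.555, 20.546, 0.682, 0, -70.136, -16.507], TCP at [0.274, -0.617, 0.227] pointing down, gripper open.
Joint ranges: [-176.03, 176.03], [-82.01, 121.73], [-58.28, 71.71], [-173.87, 95.51], [-174.79, -0.11], [-173.66, 173.66]. Speed limits (degrees/s): [136.94, 136.94, 172.46, 180, 180, 180].

### API

Orientations are given as [roll, pitch, yaw] about the fixed x, y, z axes, in that order (R = Rz(yaw) Ry(pitch) Rx(roll)).
In Python, from plant import ctrl gives the robot as it stands.
- The arm moves only by the tool apply_moves, never from a script. Its argument "deltas" is a list of rows, each an object with "fingers": the finger opening in mm, from 0 to 87.6; "delta_pos": the shift along the tool's x, y, z in mm, a list of three; "angular": the turn, a rotation vector about the tool's x, y, z in degrees, a list of three. A call has 1 to 10 rows; each row is the pose to reach, as a shift and turn from the pose commanded when the call began, along the tool's axes at that moment; what a row does not reach only later rows make up. A row lasts 1/10 s, in which the tool goes at most 50 mm and 8.59 degrees, less where a joint would pass 70% of its speed; a pose out of reach is approached as far as the arm can. A call with a gripper value outside its range is refused whole. The fingers move at their own pace and stop on an object; the grip force is fixed at half the most. Time passes only in rows, so rows that repeat a pose let the fingers close. It gives the time, the measured TCP pose, the force, the opening and the grip force at its end, in the units of the state.
- ctrl.get_obs(): the state, without advancing time (a new reading comes with each control period).
- ctrl.snapshot(name): name is "side" or "top"; returns the picture (480x640x3 uint8, red, green, blue); there is no depth.
- ctrl.camera_params(name): a dict with "fx", "fy", "cx", "cy" (pixels), "cam_to_world" (4x4, takes a point from camera to world coordinates). Camera axes: x right, y up, looking along -z (the intrinsics and any distortion apply to the point x, -y, -z); pixel columns grow to the right and rows downward; lengths in m; the calibration is good to about 2 mm. A picture is of the moment at which its call begins. camera_params takes no time and is no camera call.
- ctrl.close_job(): hands the job in; it is judged then, once.
The state is a dict: "clock": time; "joint_pos": joint angles; "qvel": joint speeds; "tau": joint torques, N m; "tool_pos": TCP position; "orientation": TCP orientation; "force": force on the tool from outside, world axes, zero at the start; "moment": the same for the moment, N m; "opening": finger opening in m; "gripper_force": force on a finger pad.
Only numpy, scipy, OpenCV 4.12 (cv2) and the standard library are available. Lean on these libraries where they do the work, as an engineer would, in place of code of your own. Each camera call takes 0.05 s, during which the arm holds its last target. There are 200 camera calls.

## Working session

There is one attempt and no reset: what is moved stays moved. The work goes in short steps, Python scripts to look and compute and a tool call to move; the robot and the scene stay as the last step left them, time stands still between calls to the robot, and variables do not carry over. Pictures are saved under pics/ and viewed, at most 12 in all, crops included, and the job is handed in when it is done.

Besides the shell and the picture viewer there is one more tool, called after "Emit:" as name(argument=value, ...), one argument or row to a line, values as JSON. apply_moves: Moves the arm, as the interface text tells. Its arguments: {"type":"object","properties":{"deltas":{"type":"array"}},"required":["deltas"]}

```bash
mkdir -p pics
python3 - <<'E'
from plant import ctrl
import cv2,numpy as np
np.set_printoptions(precision=4,suppress=True)
for n in("side","top"):
    cv2.imwrite(f"pics/{n}0.png",ctrl.snapshot(n)[:,:,::-1]); p=ctrl.camera_params(n); print(n,{k:v for k,v in p.items()})
print(ctrl.get_obs())
E
```

```text
side {'fx': 472.55130564471057, 'fy': 472.55130564471057, 'cx': 314.22821544799893, 'cy': 236.93568351089223, 'cam_to_world': array([[-0.9019,  0.1681, -0.3979,  0.1843],
       [-0.4314, -0.3963,  0.8105,  0.6431],
       [-0.0215,  0.9026,  0.4299,  0.5492],
       [ 0.    ,  0.    ,  0.    ,  1.    ]])}
top {'fx': 570.6691800593259, 'fy': 570.6691800593259, 'cx': 333.095252472217, 'cy': 238.82817770992966, 'cam_to_world': array([[-0.0054,  0.9958, -0.0914,  0.4543],
       [-0.9993, -0.0019,  0.0384, -0.0597],
       [ 0.0381,  0.0916,  0.9951,  1.0853],
       [ 0.    ,  0.    ,  0.    ,  1.    ]])}
{'clock': 0.1, 'joint_pos': array([-49.5559,  20.5872,   0.6384,  -0.018 , -70.1363, -16.5065]), 'qvel': array([ 0.1103, -0.0122,  0.1115,  0.033 ,  0.0562,  0.021 ]), 'tau': array([ -0.0002, -58.4163,  29.3754,   7.0155,   0.0102,  -0.    ]), 'tool_pos': array([ 0.2737, -0.6165,  0.2257]), 'orientation': array([ 179.9135,   -0.0079, -156.0685]), 'force': array([ 0.2079, -0.5824, -0.9274]), 'moment': array([-0.0372,  0.0104, -0.015 ]), 'gripper_force': 0.0, 'opening': 0.08781259374882655}
```

View pics/side0.png

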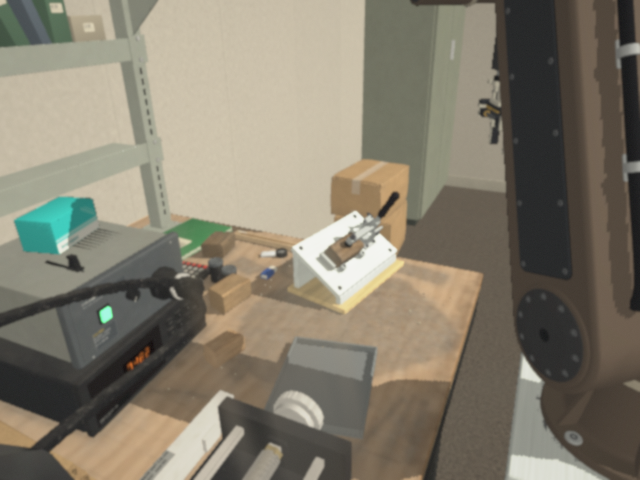

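View pics/top0.png

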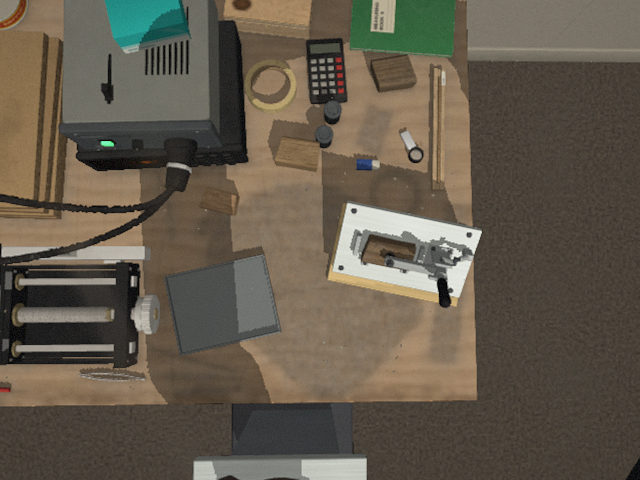

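The side view shows the jig at about (345,255) and the tray at (325,385). The top view shows the jig at about (400,255), its handle at (445,292), and the tray corners at about (167,279), (264,254), (280,328), (183,353). I'll enlarge both.

Run:
```python
import cv2
a=cv2.imread("pics/top0.png")[190:320,320:490]; cv2.imwrite("pics/topc.png",cv2.resize(a,None,fx=4.5,fy=4.5,interpolation=cv2.INTER_CUBIC))
a=cv2.imread("pics/side0.png")[180:320,280:420]; cv2.imwrite("pics/sidec.png",cv2.resize(a,None,fx=4,fy=4,interpolation=cv2.INTER_CUBIC))
```

```text
(no output)
```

View pics/topc.png

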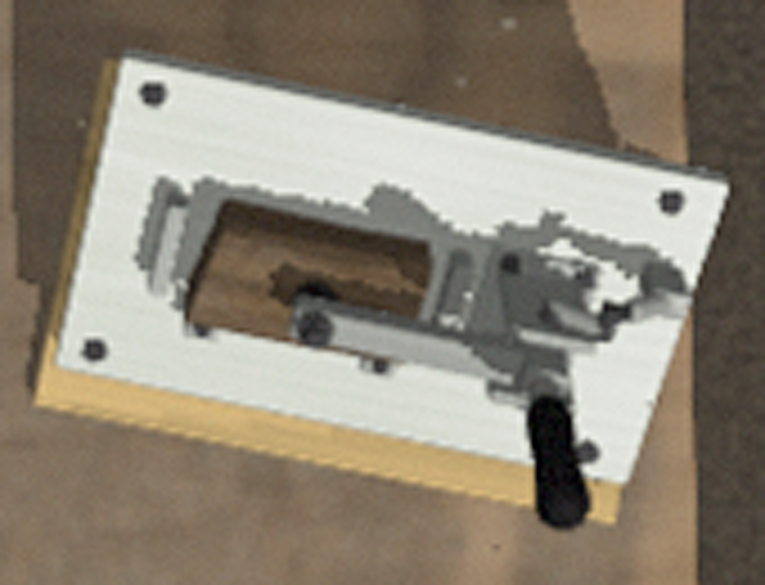

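View pics/sidec.png

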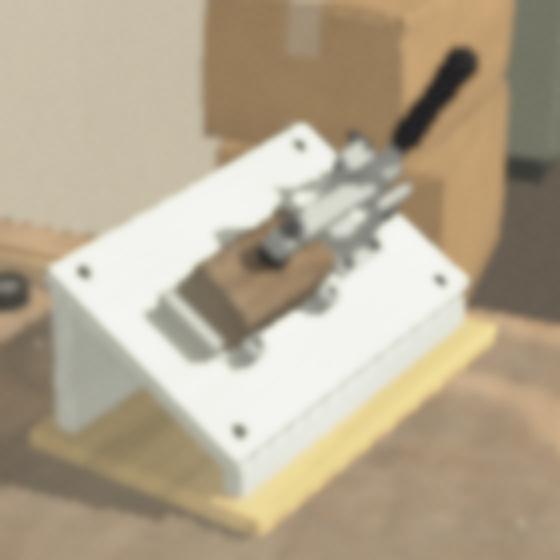

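```bash
cat > h.py <<'E'
import numpy as np
from plant import ctrl
from scipy.spatial.transform import Rotation as R
np.set_printoptions(precision=4,suppress=True)
P={n:ctrl.camera_params(n) for n in("side","top")}
def proj(n,X):
    p=P[n];T=p["cam_to_world"];c=(np.asarray(X)-T[:3,3])@T[:3,:3]
    return np.c_[p["cx"]+p["fx"]*c[:,0]/-c[:,2],p["cy"]-p["fy"]*c[:,1]/-c[:,2]]
s,c=np.sin(np.radians(32)),np.cos(np.radians(32))
N=np.array([-s,0,c]);U=np.array([c,0,s]);Y=np.array([0,1.,0]);B=np.array([0,0,.075])
def bed(u,y,n): return B+u*U+y*Y+n*N
def jig(q,X): return R.from_euler('z',q[2]).apply(X)+[q[0],q[1],0]
def rel(p,Rm):  # shift (mm) and rotvec (deg) from present pose
    o=ctrl.get_obs();R0=R.from_euler('xyz',o["orientation"],degrees=True)
    return R0.inv().apply(np.asarray(p)-o["tool_pos"])*1e3,np.degrees((R0.inv()*Rm).as_rotvec())
E
python3 - <<'E'
from h import *
from scipy.optimize import least_squares
tp=np.array([[122,57],[729,184],[622,483],[60,366],[562,505],[228,202],[430,243]])/4.5+[320,190]
sp=np.array([[52,268],[302,125],[468,275],[235,460],[462,60]])/4+[280,180]
def f(q):
    ou,oy=q[3:]
    X=[bed(ou+a,oy+b,0) for a,b in((.07,.12),(.07,-.12),(-.07,-.12),(-.07,.12))]+[bed(0,-.09,.152),bed(.024,.0445,.031),bed(.024,-.0445,.031)]
    W=jig(q,np.array(X)); return np.r_[(proj("top",W)-tp).ravel(),(proj("side",W[:5])-sp).ravel()]
r=least_squares(f,[.45,-.2,-.2,0,0],loss='soft_l1');print(r.x,np.degrees(r.x[2]));print(r.fun.reshape(-1,2) if 0 else f(r.x).reshape(-1,2))
t=np.array([[167,279],[264,254],[280,328],[183,353]])
def g(q):
    W=jig(q,np.array([[.075,.095,.016],[.075,-.095,.016],[-.075,-.095,.016],[-.075,.095,.016]]));return (proj("top",W)-t).ravel()
r2=least_squares(g,[.35,.1,.2]);print(r2.x,np.degrees(r2.x[2]),r2.fun)
q=r.x
print(jig(q,np.array([bed(0,0,0),bed(0,-.09,.04),bed(0,-.09,.152)])))
E
```

```text
[ 0.5363 -0.1955 -0.2121 -0.0039 -0.033 ] -12.151276024447418
[[ 0.1838 -1.5374]
 [ 0.3343 -0.8944]
 [ 0.5805 -0.5172]
 [-1.6573 -1.3899]
 [ 0.0692 -1.4204]
 [-5.1837  0.4262]
 [ 0.5388  2.0831]
 [ 0.0944  0.4471]
 [ 1.1287 -0.1247]
 [ 1.4589  2.465 ]
 [ 1.3863  1.0905]
 [ 0.3535 -1.8579]]
[0.4334 0.1022 0.2385] 13.665920917382634 [-2.7771 -2.8802  0.4894 -2.3564  3.2847  2.2237 -0.9289  2.823 ]
[[ 0.5363 -0.1955  0.075 ]
 [ 0.4967 -0.279   0.1089]
 [ 0.4386 -0.2665  0.2039]]
```

```bash
cat >> h.py <<'E'
Q=np.array([.5363,-.1955,-.2121]); T=np.array([.4334,.1022,.2385])
Rj=R.from_euler('z',Q[2]); Rt=R.from_euler('z',T[2])
def mat(x,y,z): return R.from_matrix(np.c_[x,y,z])
Rv=Rj*mat([0,-1,0],[-1,0,0],[0,0,-1])   # tool down, x=-Y y=-Uh
Rn=Rj*mat(-Y,-U,-N)
def push(th,r=.085,d=.018): return jig(Q,bed(0,-.09-r*np.sin(th)+d*np.cos(th),.04+r*np.cos(th)+d*np.sin(th)))
E
python3 - <<'E'
from h import *
a=push(0,d=.042)
print(a,*rel(a+[0,0,.1],Rv))
# in Rv axes from a: shifts for pushing
for th in (-.01,0,.2,.4,.6,.8,1.0,1.2,1.35): print(th,Rv.inv().apply(push(th)-a)*1e3)
E
```

```text
[ 0.4614 -0.2285  0.181 ] [-329.0414  278.6174  -54.9193] [  0.0837   0.0333 -53.9161]
-0.01 [23.1509 -0.0976  0.1563]
0 [24.  0.  0.]
0.2 [41.2457  0.9972 -1.5958]
0.4 [58.5215  0.1588 -0.2542]
0.6 [75.1386 -2.4816  3.9713]
0.8 [90.4345 -6.8187 10.9123]
1.0 [103.7996 -12.6798  20.2919]
1.2 [114.7009 -19.8311  31.7364]
1.35 [120.9944 -25.8714  41.4029]
```

Emit:
apply_moves(
  deltas=[
    {"fingers": 0,"delta_pos": [-20,17,-40],"angular": [0,0,-6]},
    {"fingers": 0,"delta_pos": [-54,46,-60],"angular": [0,0,-13]},
    {"fingers": 0,"delta_pos": [-88,75,-70],"angular": [0,0,-20]},
    {"fingers": 0,"delta_pos": [-122,104,-70],"angular": [0,0,-27]},
    {"fingers": 0,"delta_pos": [-156,133,-70],"angular": [0,0,-34]},
    {"fingers": 0,"delta_pos": [-190,162,-70],"angular": [0,0,-41]},
    {"fingers": 0,"delta_pos": [-225,191,-65],"angular": [0,0,-48]},
    {"fingers": 0,"delta_pos": [-260,220,-60],"angular": [0,0,-54]},
    {"fingers": 0,"delta_pos": [-295,249,-55],"angular": [0,0,-54]},
    {"fingers": 0,"delta_pos": [-329,279,-55],"angular": [0,0,-54]},
  ],
)

```text
clock: 1.1
tool_pos: [0.4613, -0.2265, 0.2807]
orientation: [179.9, 0.0, -102.1]
force: [1.4, -0.9, 0.1]
opening: 0.0133
gripper_force: 0.0
```

Emit:
apply_moves(
  deltas=[
    {"fingers": 0,"delta_pos": [0,0,0],"angular": [0,0,0]},
    {"fingers": 0,"delta_pos": [0,0,0],"angular": [0,0,0]},
  ],
)

```text
clock: 1.3
tool_pos: [0.4616, -0.2273, 0.2814]
orientation: [180.0, 0.0, -101.9]
force: [-0.1, -1.1, -0.0]
opening: 0.0013
gripper_force: 0.0
```

Run:
```python
from h import *
a=push(0,d=.042)
print(*rel(a,Rv),ctrl.get_obs()["joint_pos"])
```

```text
[  1.1872  -0.0899 100.3582] [0.0282 0.0018 0.2467] [ -4.3356   3.4033 -14.1625  -0.0059 -72.4619  -7.5683]
```

Emit:
apply_moves(
  deltas=[
    {"fingers": 0,"delta_pos": [0,0,25],"angular": [0,0,0]},
    {"fingers": 0,"delta_pos": [0,0,50],"angular": [0,0,0]},
    {"fingers": 0,"delta_pos": [0,0,75],"angular": [0,0,0]},
    {"fingers": 0,"delta_pos": [1,0,100],"angular": [0,0,0]},
    {"fingers": 0,"delta_pos": [1,0,100],"angular": [0,0,0]},
  ],
)

```text
clock: 1.8
tool_pos: [0.4583, -0.23, 0.1783]
orientation: [179.6, 0.0, -102.2]
force: [-0.3, 0.2, 0.7]
opening: 0.0003
gripper_force: 0.0
```

```bash
cat > look.py <<'E'
import sys,cv2,numpy as np
from plant import ctrl
def crop(n,x,y,w,h,W): 
    return cv2.resize(ctrl.snapshot(n)[y:y+h,x:x+w,::-1],(W,W*h//w),interpolation=cv2.INTER_CUBIC)
def look(name,*cs): cv2.imwrite(f"pics/{name}.png",np.hstack([crop(*c) for c in cs]))
E
python3 - <<'E'
from look import look
look("p1",("top",320,170,160,160,400),("side",280,150,140,140,400))
E
```

```text
(no output)
```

View pics/p1.png

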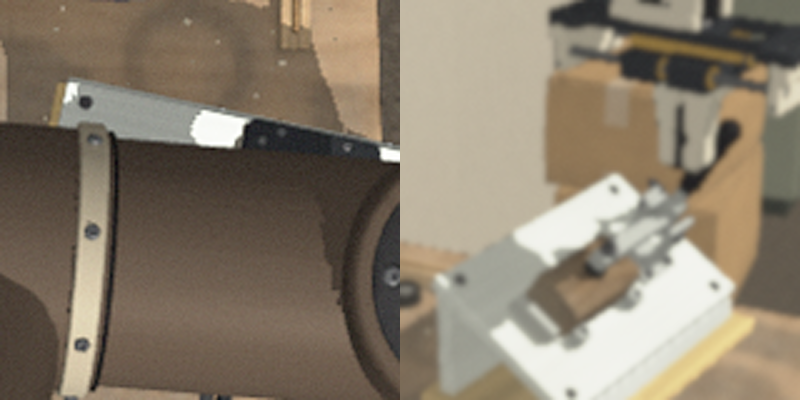

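The side half shows the fingertips (about 690,165) just left of the handle, whose top is at (730,130), level with its upper half. I'll push now.

Emit:
apply_moves(
  deltas=[
    {"fingers": 0,"delta_pos": [24,0,0],"angular": [0,0,0]},
    {"fingers": 0,"delta_pos": [41,1,-2],"angular": [0,0,0]},
    {"fingers": 0,"delta_pos": [58,0,0],"angular": [0,0,0]},
    {"fingers": 0,"delta_pos": [75,-2,4],"angular": [0,0,0]},
    {"fingers": 0,"delta_pos": [90,-7,11],"angular": [0,0,0]},
    {"fingers": 0,"delta_pos": [104,-13,20],"angular": [0,0,0]},
    {"fingers": 0,"delta_pos": [115,-20,32],"angular": [0,0,0]},
    {"fingers": 0,"delta_pos": [121,-26,41],"angular": [0,0,0]},
    {"fingers": 0,"delta_pos": [121,-26,41],"angular": [0,0,0]},
    {"fingers": 0,"delta_pos": [121,-26,41],"angular": [0,0,0]},
  ],
)

```text
clock: 2.9
tool_pos: [0.461, -0.3532, 0.1401]
orientation: [179.9, -0.0, -102.1]
force: [-0.0, 0.3, 0.3]
opening: 0.0003
gripper_force: 0.0
```

Emit:
apply_moves(
  deltas=[
    {"fingers": 0,"delta_pos": [0,0,-40],"angular": [0,0,0]},
    {"fingers": 0,"delta_pos": [0,0,-80],"angular": [0,0,0]},
    {"fingers": 0,"delta_pos": [0,0,-120],"angular": [0,0,0]},
    {"fingers": 0,"delta_pos": [-30,-40,-130],"angular": [0,0,0]},
    {"fingers": 0,"delta_pos": [-30,-40,-130],"angular": [0,0,0]},
  ],
)

```text
clock: 3.4
tool_pos: [0.5106, -0.331, 0.2738]
orientation: [-179.7, -0.0, -101.9]
force: [-1.9, 0.2, -0.7]
opening: 0.0007
gripper_force: 0.0
```

Run:
```python
from look import look
look("p2",("top",320,170,160,160,400),("side",280,150,140,140,400))
from h import *
print(jig(Q,np.array([bed(0,0,n) for n in(.006,.1)])),Rn.as_euler('xyz',degrees=True))
print(*rel(jig(Q,bed(0,0,.15)),Rn))
```

```text
[[ 0.5332 -0.1948  0.0801]
 [ 0.4845 -0.1843  0.1598]] [-148.        0.     -102.1524]
[-138.9818   79.3343   68.83  ] [31.9546  0.0597  0.1894]
```

View pics/p2.png

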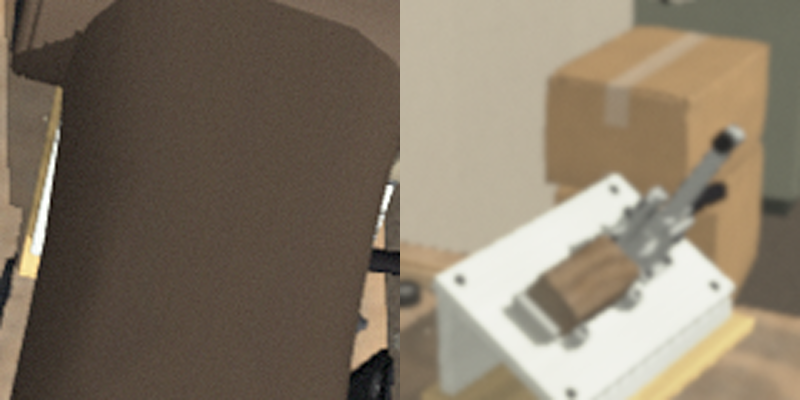

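The side half shows the clamp open: arm upright with its pad at about (735,135), handle at (710,195) swung down, and the block free. I'll check where the block lies across the nest.

Run:
```python
from h import *
for dy in(-.008,0,.008):
  X=jig(Q,np.array([bed(u,y+dy,.031) for u,y in((.024,.0445),(-.024,.0445),(-.024,-.0445),(.024,-.0445))]))
  print(dy,((proj("side",X)-[280,150])*400/140-[-400,0]).round())
```

```text
-0.008 [[537. 267.]
 [583. 313.]
 [648. 268.]
 [604. 225.]]
0 [[530. 271.]
 [576. 317.]
 [643. 272.]
 [599. 229.]]
0.008 [[523. 275.]
 [570. 321.]
 [637. 276.]
 [593. 232.]]
```

Run:
```python
from look import look
look("p3",("side",325,205,60,60,600))
```

```text
(no output)
```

View pics/p3.png

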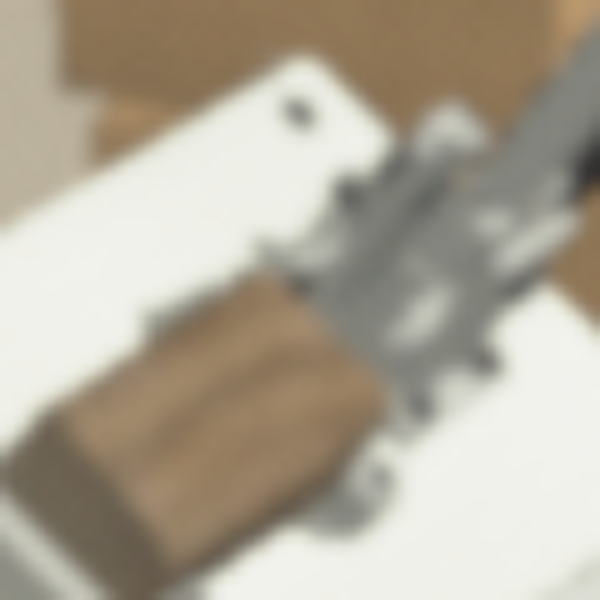

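Emit:
apply_moves(
  deltas=[
    {"fingers": 87,"delta_pos": [-45,0,-10],"angular": [0,0,0]},
    {"fingers": 87,"delta_pos": [-90,10,-10],"angular": [0,0,0]},
    {"fingers": 87,"delta_pos": [-125,30,0],"angular": [8,0,0]},
    {"fingers": 87,"delta_pos": [-139,50,20],"angular": [16,0,0]},
    {"fingers": 87,"delta_pos": [-139,70,45],"angular": [24,0,0]},
    {"fingers": 87,"delta_pos": [-139,79,69],"angular": [32,0,0]},
    {"fingers": 87,"delta_pos": [-139,79,69],"angular": [32,0,0]},
    {"fingers": 87,"delta_pos": [-139,79,69],"angular": [32,0,0]},
  ],
)

```text
clock: 4.35
tool_pos: [0.4631, -0.1817, 0.211]
orientation: [-147.8, 0.4, -101.8]
force: [-0.7, -0.9, -0.6]
opening: 0.0594
gripper_force: 0.0
```

Run:
```python
from h import *
print(*rel(jig(Q,bed(.001,0,.005)),Rn),ctrl.get_obs()["joint_pos"])
```

```text
[ -0.5028   8.554  149.8135] [-0.241   0.5662  0.0892] [  5.1486 -14.4811 -58.1064  29.9643 -17.3816 -43.4684]
```

Emit:
apply_moves(
  deltas=[
    {"fingers": 87,"delta_pos": [0,9,30],"angular": [0,0,0]},
    {"fingers": 87,"delta_pos": [0,9,60],"angular": [0,0,0]},
    {"fingers": 87,"delta_pos": [0,9,85],"angular": [0,0,0]},
    {"fingers": 87,"delta_pos": [0,9,85],"angular": [0,0,0]},
    {"fingers": 87,"delta_pos": [0,9,85],"angular": [0,0,0]},
  ],
)

```text
clock: 4.85
tool_pos: [0.4972, -0.2031, 0.1449]
orientation: [-150.3, 1.7, -101.1]
force: [-0.3, 0.0, -0.1]
opening: 0.0868
gripper_force: 0.0
```

Run:
```python
from h import *
print(*rel(jig(Q,bed(.001,0,.005)),Rn),ctrl.get_obs()["joint_pos"])
```

```text
[-13.1074   1.9888  74.2608] [2.3251 1.967  0.0244] [ -2.5027  -2.3982 -58.2769  32.0203  -5.315  -40.2298]
```

```bash
cat > data.py <<'E'
D=[([-49.5559,20.5872,.6384,-.018,-70.1363,-16.5065],[.2737,-.6165,.2257],[179.9135,-.0079,-156.0685]),
([-4.3356,3.4033,-14.1625,-.0059,-72.4619,-7.5683],[.4616,-.2273,.2814],[180,0,-101.9]),
([5.1486,-14.4811,-58.1064,29.9643,-17.3816,-43.4684],[.4631,-.1817,.211],[-147.8,.4,-101.8]),
([-2.5027,-2.3982,-58.2769,32.0203,-5.315,-40.2298],[.4972,-.2031,.1449],[-150.3,1.7,-101.1])]
E
python3 - <<'E'
from h import *
from data import D
for s4 in(1,-1):
 for s6 in(1,-1):
  for j,p,o in D:
   r=R.from_euler
   A=r('z',j[0],degrees=1)*r('y',j[1]-j[2],degrees=1)*r('x',s4*j[3],degrees=1)*r('y',-j[4],degrees=1)*r('x',s6*j[5],degrees=1)
   print(s4,s6,(A.inv()*r('xyz',o,degrees=1)).as_matrix().round(2).tolist())
print(ctrl.get_obs())
E
```

```text
1 1 [[0.0, -0.0, 1.0], [-0.84, 0.55, 0.0], [-0.55, -0.84, 0.0]]
1 1 [[0.0, 0.0, 1.0], [-0.97, 0.26, 0.0], [-0.26, -0.97, 0.0]]
1 1 [[-0.29, 0.07, 0.96], [-0.83, 0.48, -0.29], [-0.48, -0.87, -0.08]]
1 1 [[-0.1, 0.01, 1.0], [-0.95, 0.29, -0.1], [-0.29, -0.96, -0.01]]
1 -1 [[0.0, -0.0, 1.0], [-1.0, 0.0, 0.0], [-0.0, -1.0, -0.0]]
1 -1 [[0.0, 0.0, 1.0], [-1.0, -0.0, 0.0], [0.0, -1.0, 0.0]]
1 -1 [[-0.29, 0.07, 0.96], [-0.52, -0.85, -0.09], [0.8, -0.52, 0.28]]
1 -1 [[-0.1, 0.01, 1.0], [-0.44, -0.9, -0.03], [0.89, -0.44, 0.09]]
-1 1 [[0.0, -0.0, 1.0], [-0.84, 0.54, 0.0], [-0.54, -0.84, -0.0]]
-1 1 [[-0.0, 0.0, 1.0], [-0.97, 0.26, -0.0], [-0.26, -0.97, 0.0]]
-1 1 [[-0.0, -0.0, 1.0], [-0.05, 1.0, 0.0], [-1.0, -0.05, -0.0]]
-1 1 [[0.0, 0.0, 1.0], [-0.17, 0.99, -0.0], [-0.99, -0.17, 0.0]]
-1 -1 [[0.0, -0.0, 1.0], [-1.0, -0.0, 0.0], [0.0, -1.0, -0.0]]
-1 -1 [[-0.0, 0.0, 1.0], [-1.0, -0.0, -0.0], [0.0, -1.0, 0.0]]
-1 -1 [[-0.0, -0.0, 1.0], [-1.0, 0.0, -0.0], [-0.0, -1.0, -0.0]]
-1 -1 [[0.0, 0.0, 1.0], [-1.0, -0.0, 0.0], [0.0, -1.0, 0.0]]
{'clock': 4.85, 'joint_pos': array([ -2.5027,  -2.3982, -58.2769,  32.0203,  -5.315 , -40.2298]), 'qvel': array([ 0.7683, -2.0808, -0.0776,  0.1007,  0.034 , -0.2006]), 'tau': array([ -0.2723, -17.295 ,  21.7331,   3.707 ,   1.439 ,   0.0621]), 'tool_pos': array([ 0.4972, -0.2031,  0.1449]), 'orientation': array([-150.3103,    1.6762, -101.123 ]), 'force': array([-0.276 ,  0.0074, -0.1471]), 'moment': array([ 0.2565,  1.6828, -0.0105]), 'gripper_force': 0.0, 'opening': 0.08683622336509147}
```

```bash
cat > kin.py <<'E'
from h import *
from data import D
from scipy.optimize import least_squares
M=R.from_matrix([[0,0,1],[-1,0,0],[0,-1,0]])
r=lambda a,d:R.from_euler(a,d,degrees=True)
def fk(j,k):
    a,h,L1,cx,cz,y1,y2,d=k
    A1=r('z',j[0]);A2=A1*r('y',j[1]);A3=A1*r('y',j[1]-j[2]);A4=A3*r('x',-j[3]);A5=A4*r('y',-j[4])
    return A1.apply([a,y1,h])+A2.apply([0,0,L1])+A3.apply([cx,0,cz])+A5.apply([d,y2,0]),A5*r('x',-j[5])*M
prior=np.array([0,.3,.4,.4,0,-.1,-.1,.3]);
def res(k): return np.r_[np.concatenate([fk(j,k)[0]-p for j,p,o in D])/.001,(k-prior)/.3]
f=least_squares(res,prior);K=f.x
def ik(p,Rm,j0,lim=True):
    lo=np.array([-176,-82,-58.2,-173.8,-174.7,-173.6]);hi=np.array([176,121.7,71.7,95.5,-.2,173.6])
    def e(j):
        q,A=fk(j,K);return np.r_[(q-p)*1e3,np.degrees((A.inv()*Rm).as_rotvec())*3]
    s=least_squares(e,np.clip(j0,lo+.1,hi-.1),bounds=(lo,hi));return s.x,e(s.x)
E
python3 - <<'E'
from kin import *
print(K,f.fun[:12])
for n in(.15,.08,.005):
  for sg in(1,-1):
    best=None
    for j4 in(-150,-100,-60,-20,20,60):
     for j5 in (-10,-50,-100):
      Rm=Rn if sg>0 else Rn*r('z',180)
      s=ik(jig(Q,bed(.001,0,n)),Rm,[0,0,-40,j4,j5,-40 if sg>0 else 100])
      if best is None or np.linalg.norm(s[1])<np.linalg.norm(best[1])-1e-3: best=s
    print(n,sg,*best)
E
```

```text
[ 0.0002  0.1989  0.6015  0.4634 -0.     -0.0002 -0.1915  0.3781] [-0.0273  0.0139  0.029   0.0423  0.0332 -0.033  -0.0269 -0.0417  0.0259
  0.0197  0.0127 -0.0208]
0.15 1 [  5.6607 -14.0318 -58.2     29.224  -17.8156 -43.3735] [ 0.2668 -0.4373  0.6706  2.2534  1.6813  0.    ]
0.15 -1 [  5.6607 -14.0318 -58.2     29.224  -17.8156 136.6265] [ 0.2668 -0.4373  0.6706 -2.2534 -1.6813  0.    ]
0.08 1 [ -0.1341  -3.1045 -58.2     30.359   -6.5321 -40.6129] [ 0.5315 -1.6345  2.18    8.0173  7.8052  0.    ]
0.08 -1 [ -0.1341  -3.1045 -58.2     30.3591  -6.5321 139.3871] [ 0.5315 -1.6345  2.18   -8.0173 -7.8051  0.    ]
0.005 1 [ -0.7003   8.6475 -49.9023   3.2603  -0.3563 -13.0291] [ 0.0181 -3.0054  0.3612  4.2131 17.5983 -0.    ]
0.005 -1 [ -0.7003   8.6475 -49.9025   3.2607  -0.3562 166.9705] [  0.0182  -3.0054   0.3612  -4.2131 -17.5983  -0.    ]
```

Run:
```python
from kin import *
rng=np.random.default_rng(0)
lo=np.array([-60,-60,-58,-173,-120,-170]);hi=np.array([60,80,60,95,-1,170])
for phi in(-30,-20,-10,0,10,20,30):
  Rm=Rn*r('y',phi); print(phi,"back dir in jig YN:",(Rj.inv()*Rm).as_matrix()[:,2].round(2))
  for n in(.12,.005):
    S=[]
    for _ in range(25):
      j,e=ik(jig(Q,bed(.001,0,n)),Rm,rng.uniform(lo,hi))
      if np.linalg.norm(e)<.5 and not any(np.allclose(j,k,atol=1) for k in S): S.append(j)
    for j in S: print("  ",n,j.round(1))
```

```text
-30 back dir in jig YN: [ 0.46  0.5  -0.73]
   0.12 [-34.1   5.8 -21.6 -49.5 -56.7  57. ]
   0.005 [-33.5  18.8 -19.3 -56.  -49.7  67.3]
-20 back dir in jig YN: [ 0.5   0.34 -0.8 ]
   0.12 [-22.6  -0.8 -28.2 -39.8 -41.7  41.6]
   0.005 [-24.4  13.3 -25.  -50.1 -35.   56. ]
-10 back dir in jig YN: [ 0.52  0.17 -0.84]
   0.12 [ -4.   -6.9 -41.5 -14.5 -23.1   6.5]
   0.005 [ -9.4   9.4 -34.7 -32.7 -15.9  29.3]
0 back dir in jig YN: [ 0.53  0.   -0.85]
10 back dir in jig YN: [ 0.52 -0.17 -0.84]
20 back dir in jig YN: [ 0.5  -0.34 -0.8 ]
30 back dir in jig YN: [ 0.46 -0.5  -0.73]
```

Run:
```python
from kin import *
print(*rel(jig(Q,bed(.001,0,.12)),Rn*r('y',-10)))
```

```text
[-17.0545   6.6525 -40.5768] [ 2.3201 -8.0316 -0.1785]
```

Emit:
apply_moves(
  deltas=[
    {"fingers": 87,"delta_pos": [-5,3,-10],"angular": [0,-3,0]},
    {"fingers": 87,"delta_pos": [-10,5,-25],"angular": [1,-6,0]},
    {"fingers": 87,"delta_pos": [-17,7,-41],"angular": [2,-8,0]},
    {"fingers": 87,"delta_pos": [-17,7,-41],"angular": [2,-8,0]},
    {"fingers": 87,"delta_pos": [-17,7,-41],"angular": [2,-8,0]},
    {"fingers": 87,"delta_pos": [-17,7,-41],"angular": [2,-8,0]},
    {"fingers": 87,"delta_pos": [-17,7,-41],"angular": [2,-8,0]},
  ],
)

```text
clock: 5.55
tool_pos: [0.4751, -0.1817, 0.1785]
orientation: [-147.8, 8.5, -96.9]
force: [-0.4, 0.4, -0.0]
opening: 0.0867
gripper_force: 0.0
```

Run:
```python
from kin import *
print(*rel(jig(Q,bed(.001,0,.12)),Rn*r('y',-10)),*rel(jig(Q,bed(.001,0,.005)),Rn*r('y',-10)),ctrl.get_obs()["joint_pos"])
```

```text
[0.7783 0.6995 0.9201] [ 0.1628  0.0226 -0.081 ] [ 20.7924   0.3494 114.1646] [ 0.1628  0.0226 -0.081 ] [ -3.8976  -6.9706 -41.4191 -14.2338 -23.4022   6.0125]
```

Emit:
apply_moves(
  deltas=[
    {"fingers": 87,"delta_pos": [4,0,20],"angular": [0,0,0]},
    {"fingers": 87,"delta_pos": [8,0,45],"angular": [0,0,0]},
    {"fingers": 87,"delta_pos": [13,0,70],"angular": [0,0,0]},
    {"fingers": 87,"delta_pos": [16,0,85],"angular": [0,0,0]},
    {"fingers": 87,"delta_pos": [18,0,97],"angular": [0,0,0]},
    {"fingers": 87,"delta_pos": [18,0,97],"angular": [0,0,0]},
    {"fingers": 87,"delta_pos": [18,0,97],"angular": [0,0,0]},
  ],
)

```text
clock: 6.25
tool_pos: [0.5259, -0.1933, 0.0943]
orientation: [-147.9, 8.6, -96.9]
force: [0.1, -0.1, 0.5]
opening: 0.0872
gripper_force: 0.0
```

Run:
```python
from kin import *
from look import look
print(*rel(jig(Q,bed(.001,0,.005)),Rn*r('y',-10)))
look("p4",("side",305,160,100,100,600))
```

```text
[ 2.9794  0.1546 16.7149] [ 0.2397  0.0562 -0.1175]
```

View pics/p4.png

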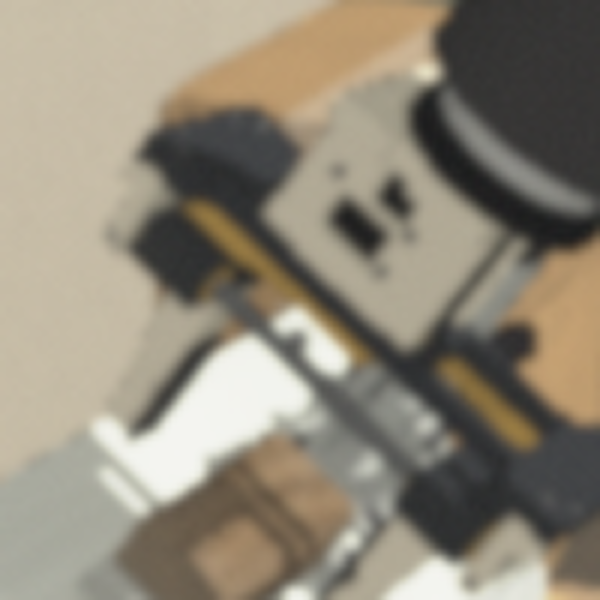

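The fingers straddle the block: the uphill finger is at about (150,400), the downhill one at (370,580), and the clamp's arm is clear on the right. I'll finish the descent and close.

Emit:
apply_moves(
  deltas=[
    {"fingers": 87,"delta_pos": [1,0,6],"angular": [0,0,0]},
    {"fingers": 87,"delta_pos": [2,0,11],"angular": [0,0,0]},
    {"fingers": 87,"delta_pos": [3,0,15],"angular": [0,0,0]},
    {"fingers": 87,"delta_pos": [3,0,15],"angular": [0,0,0]},
    {"fingers": 87,"delta_pos": [3,0,15],"angular": [0,0,0]},
  ],
)

```text
clock: 6.8
tool_pos: [0.5346, -0.1953, 0.0821]
orientation: [-147.7, 8.6, -96.9]
force: [-0.5, 0.8, 0.1]
opening: 0.087
gripper_force: 0.0
```

Emit:
apply_moves(
  deltas=[
    {"fingers": 60,"delta_pos": [0,0,0],"angular": [0,0,0]},
    {"fingers": 54,"delta_pos": [0,0,0],"angular": [0,0,0]},
    {"fingers": 50,"delta_pos": [0,0,0],"angular": [0,0,0]},
    {"fingers": 40,"delta_pos": [0,0,0],"angular": [0,0,0]},
    {"fingers": 30,"delta_pos": [0,0,0],"angular": [0,0,0]},
    {"fingers": 30,"delta_pos": [0,0,0],"angular": [0,0,0]},
    {"fingers": 30,"delta_pos": [0,0,0],"angular": [0,0,0]},
    {"fingers": 30,"delta_pos": [0,0,0],"angular": [0,0,0]},
  ],
)

```text
clock: 7.6
tool_pos: [0.5338, -0.1949, 0.0817]
orientation: [-147.8, 8.6, -96.9]
force: [-4.3, 0.9, 2.1]
opening: 0.0468
gripper_force: 30.0
```

Run:
```python
from kin import *
o=ctrl.get_obs();P=o["tool_pos"];A=R.from_euler('xyz',o["orientation"],degrees=True)
L=(Rj.inv().apply(P-[*Q[:2],0])-B);print("tcp u,y,n",L@U,L@Y,L@N)
print("lift 80 along N:",A.inv().apply(jig(Q,bed(0,0,.08))-jig(Q,bed(0,0,0)))*1e3)
```

```text
tcp u,y,n 0.0014022300669109954 8.697254661397254e-05 0.007025221420994802
lift 80 along N: [-14.04     0.2777 -78.7579]
```

Emit:
apply_moves(
  deltas=[
    {"fingers": 30,"delta_pos": [-2,0,-10],"angular": [0,0,0]},
    {"fingers": 30,"delta_pos": [-4,0,-25],"angular": [0,0,0]},
    {"fingers": 30,"delta_pos": [-8,0,-45],"angular": [0,0,0]},
    {"fingers": 30,"delta_pos": [-12,0,-65],"angular": [0,0,0]},
    {"fingers": 30,"delta_pos": [-15,0,-85],"angular": [0,0,0]},
    {"fingers": 30,"delta_pos": [-15,0,-85],"angular": [0,0,0]},
    {"fingers": 30,"delta_pos": [-15,0,-85],"angular": [0,0,0]},
    {"fingers": 30,"delta_pos": [-15,0,-85],"angular": [0,0,0]},
  ],
)

```text
clock: 8.4
tool_pos: [0.4904, -0.1857, 0.1551]
orientation: [-147.7, 8.6, -96.9]
force: [0.1, -0.4, -1.1]
opening: 0.0467
gripper_force: 30.0
```

```bash
cat > place.py <<'E'
from kin import *
A0=r('xyz',[-147.8,8.6,-96.9]); Rb=Rj*mat(U,Y,N)
Rp=Rt*Rb.inv()*A0      # tool orientation with block flat, aligned with tray
def tgt(h): return np.array([T[0],T[1],.004])+Rt.apply([.002,.001,.007+h])
E
python3 - <<'E'
from place import *
from look import look
o=ctrl.get_obs();j=o["joint_pos"];print(j,o["gripper_force"],o["opening"])
for h in(.12,.06,0):
    j,e=ik(tgt(h),Rp,j);print(h,tgt(h),j,np.linalg.norm(e))
print(*rel(tgt(.12),Rp))
look("p5",("side",270,110,160,160,600))
E
```

```text
[ -5.2376  -2.8938 -40.2042 -18.1742 -20.9011  11.0325] 29.98520394496154 0.046681325697278016
0.12 [0.4351 0.1036 0.131 ] [ 29.4351   5.0625 -29.3042 -12.1151 -53.6673  -8.8684] 1.2530762717158237e-13
0.06 [0.4351 0.1036 0.071 ] [ 29.2687   9.9686 -32.8014 -13.7219 -45.5041  -6.2362] 1.3438288441693736e-12
0 [0.4351 0.1036 0.011 ] [ 28.9785  15.9047 -35.1895 -16.1558 -37.5091  -2.7115] 4.601617594085247e-13
[-273.8761  110.8799    7.8077] [-35.4646  -7.0546 -19.2558]
```

View pics/p5.png

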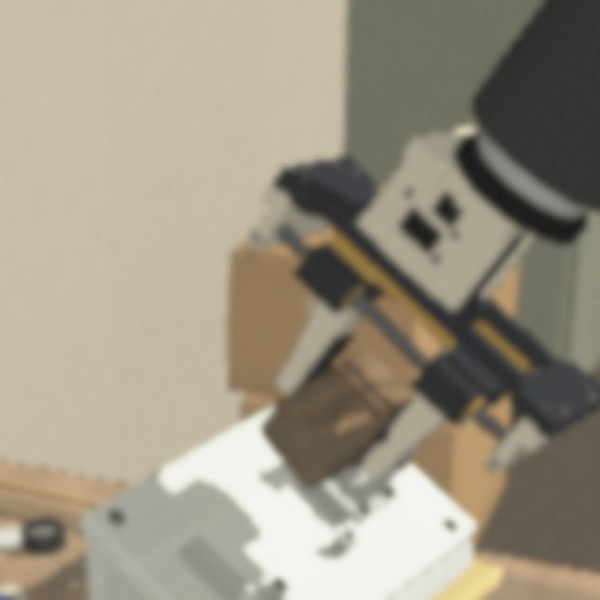

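The sample is held clear of the jig between the fingers, near (335,430). I'll carry it over to the tray.

Emit:
apply_moves(
  deltas=[
    {"fingers": 30,"delta_pos": [-30,6,-20],"angular": [0,0,0]},
    {"fingers": 30,"delta_pos": [-70,18,-25],"angular": [0,0,0]},
    {"fingers": 30,"delta_pos": [-110,34,-25],"angular": [0,0,0]},
    {"fingers": 30,"delta_pos": [-150,50,-25],"angular": [-5,-1,-3]},
    {"fingers": 30,"delta_pos": [-185,66,-20],"angular": [-11,-2,-6]},
    {"fingers": 30,"delta_pos": [-215,80,-15],"angular": [-17,-3,-9]},
    {"fingers": 30,"delta_pos": [-240,93,-5],"angular": [-23,-5,-12]},
    {"fingers": 30,"delta_pos": [-260,103,2],"angular": [-29,-6,-16]},
    {"fingers": 30,"delta_pos": [-274,111,8],"angular": [-35.5,-7,-19.3]},
    {"fingers": 30,"delta_pos": [-274,111,8],"angular": [-35.5,-7,-19.3]},
  ],
)

```text
clock: 9.45
tool_pos: [0.4371, 0.1061, 0.1285]
orientation: [179.4, 10.0, -76.3]
force: [-0.4, -0.8, -1.3]
opening: 0.0469
gripper_force: 30.0
```

Emit:
apply_moves(
  deltas=[
    {"fingers": 30,"delta_pos": [0,0,0],"angular": [0,0,0]},
    {"fingers": 30,"delta_pos": [0,0,0],"angular": [0,0,0]},
    {"fingers": 30,"delta_pos": [0,0,0],"angular": [0,0,0]},
  ],
)

```text
clock: 9.75
tool_pos: [0.4341, 0.1032, 0.1313]
orientation: [179.8, 10.0, -76.5]
force: [0.6, 0.1, -0.9]
opening: 0.0469
gripper_force: 30.0
```

Run:
```python
from place import *
for h in(.12,.02,0,-.004): print(h,*rel(tgt(h),Rp))
o=ctrl.get_obs();print(o["gripper_force"],o["opening"],o["joint_pos"])
```

```text
0.12 [-0.1522 -1.0428  0.3746] [-0.0171 -0.0709 -0.0008]
0.02 [17.2038 -1.3709 98.8564] [-0.0171 -0.0709 -0.0008]
0 [ 20.6751  -1.4365 118.5528] [-0.0171 -0.0709 -0.0008]
-0.004 [ 21.3693  -1.4496 122.492 ] [-0.0171 -0.0709 -0.0008]
29.984933743835427 0.046865163298031594 [ 29.528    4.9111 -29.4364 -12.0192 -53.6641  -9.0207]
```

Flat and centred. I'll go down to about 15 mm above the floor, then creep.

Emit:
apply_moves(
  deltas=[
    {"fingers": 30,"delta_pos": [5,-1,25],"angular": [0,0,0]},
    {"fingers": 30,"delta_pos": [10,-1,55],"angular": [0,0,0]},
    {"fingers": 30,"delta_pos": [14,-1,80],"angular": [0,0,0]},
    {"fingers": 30,"delta_pos": [17,-1,97],"angular": [0,0,0]},
    {"fingers": 30,"delta_pos": [18,-1,103],"angular": [0,0,0]},
    {"fingers": 30,"delta_pos": [18.5,-1,106],"angular": [0,0,0]},
    {"fingers": 30,"delta_pos": [19,-1,109],"angular": [0,0,0]},
    {"fingers": 30,"delta_pos": [19.5,-1,112],"angular": [0,0,0]},
    {"fingers": 30,"delta_pos": [20,-1,114],"angular": [0,0,0]},
    {"fingers": 30,"delta_pos": [20,-1,114],"angular": [0,0,0]},
  ],
)

```text
clock: 10.75
tool_pos: [0.4353, 0.1041, 0.0155]
orientation: [179.8, 10.0, -76.4]
force: [-0.4, -0.6, -1.0]
opening: 0.0469
gripper_force: 30.0
```

Emit:
apply_moves(
  deltas=[
    {"fingers": 30,"delta_pos": [0,0,1],"angular": [0,0,0]},
    {"fingers": 30,"delta_pos": [0.3,0,2],"angular": [0,0,0]},
    {"fingers": 30,"delta_pos": [0.5,0,3],"angular": [0,0,0]},
    {"fingers": 30,"delta_pos": [0.5,0,3],"angular": [0,0,0]},
  ],
)

```text
clock: 11.15
tool_pos: [0.4351, 0.104, 0.0122]
orientation: [179.7, 10.0, -76.4]
force: [-0.4, -0.2, -0.6]
opening: 0.0467
gripper_force: 30.0
```

Emit:
apply_moves(
  deltas=[
    {"fingers": 30,"delta_pos": [0.2,0,1],"angular": [0,0,0]},
    {"fingers": 30,"delta_pos": [0.2,0,1],"angular": [0,0,0]},
    {"fingers": 30,"delta_pos": [0.2,0,1],"angular": [0,0,0]},
  ],
)

```text
clock: 11.45
tool_pos: [0.4352, 0.104, 0.0113]
orientation: [179.7, 10.0, -76.4]
force: [0.4, -0.3, -0.9]
opening: 0.0465
gripper_force: 30.0
```

Emit:
apply_moves(
  deltas=[
    {"fingers": 30,"delta_pos": [0.2,0,1],"angular": [0,0,0]},
    {"fingers": 30,"delta_pos": [0.2,0,1],"angular": [0,0,0]},
    {"fingers": 30,"delta_pos": [0.2,0,1],"angular": [0,0,0]},
  ],
)

```text
clock: 11.75
tool_pos: [0.4351, 0.104, 0.0103]
orientation: [179.7, 10.0, -76.4]
force: [-0.2, 0.3, -1.1]
opening: 0.0467
gripper_force: 30.0
```

Emit:
apply_moves(
  deltas=[
    {"fingers": 30,"delta_pos": [0.2,0,1],"angular": [0,0,0]},
    {"fingers": 30,"delta_pos": [0.2,0,1],"angular": [0,0,0]},
    {"fingers": 30,"delta_pos": [0.2,0,1],"angular": [0,0,0]},
  ],
)

```text
clock: 12.05
tool_pos: [0.4352, 0.104, 0.0093]
orientation: [179.8, 10.0, -76.4]
force: [0.1, -0.6, -2.1]
opening: 0.0465
gripper_force: 30.0
```

Emit:
apply_moves(
  deltas=[
    {"fingers": 30,"delta_pos": [0.2,0,1],"angular": [0,0,0]},
    {"fingers": 30,"delta_pos": [0.2,0,1],"angular": [0,0,0]},
    {"fingers": 30,"delta_pos": [0.2,0,1],"angular": [0,0,0]},
  ],
)

```text
clock: 12.35
tool_pos: [0.4353, 0.104, 0.0088]
orientation: [179.8, 10.0, -76.4]
force: [-2.8, -1.2, 6.4]
opening: 0.0469
gripper_force: 30.0
```

Run:
```python
from look import look
look("p6",("side",250,300,150,150,600))
```

```text
(no output)
```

View pics/p6.png

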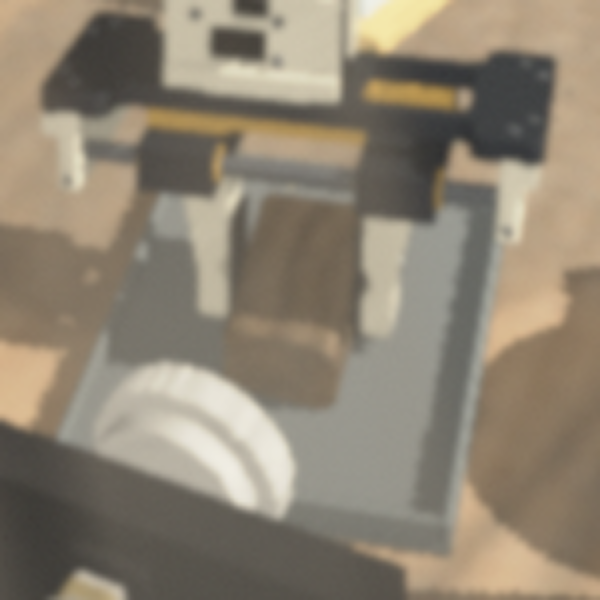

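Force rose by about 7 N: the sample is resting in the tray, centred and aligned (block at about (295,305)). I'll release it and retreat.

Emit:
apply_moves(
  deltas=[
    {"fingers": 49,"delta_pos": [0,0,0],"angular": [0,0,0]},
    {"fingers": 55,"delta_pos": [0,0,0],"angular": [0,0,0]},
    {"fingers": 66,"delta_pos": [0,0,0],"angular": [0,0,0]},
    {"fingers": 70,"delta_pos": [0,0,0],"angular": [0,0,0]},
    {"fingers": 70,"delta_pos": [0,0,0],"angular": [0,0,0]},
    {"fingers": 70,"delta_pos": [0,0,0],"angular": [0,0,0]},
  ],
)

```text
clock: 13.0
tool_pos: [0.4352, 0.104, 0.0083]
orientation: [179.8, 10.0, -76.4]
force: [-0.6, -0.4, 1.2]
opening: 0.0698
gripper_force: 0.0
```

Emit:
apply_moves(
  deltas=[
    {"fingers": 70,"delta_pos": [-3,0,-15],"angular": [0,0,0]},
    {"fingers": 70,"delta_pos": [-7,0,-40],"angular": [0,0,0]},
    {"fingers": 70,"delta_pos": [-14,0,-80],"angular": [0,0,0]},
    {"fingers": 70,"delta_pos": [-21,0,-120],"angular": [0,0,0]},
    {"fingers": 70,"delta_pos": [-28,0,-160],"angular": [0,0,0]},
    {"fingers": 70,"delta_pos": [-28,0,-160],"angular": [0,0,0]},
    {"fingers": 70,"delta_pos": [-28,0,-160],"angular": [0,0,0]},
  ],
)

```text
clock: 13.7
tool_pos: [0.4362, 0.1042, 0.1718]
orientation: [179.9, 10.1, -76.4]
force: [0.4, 1.2, -1.5]
opening: 0.0703
gripper_force: 0.0
```

Run:
```python
from look import look
look("p7",("side",220,170,270,270,600))
```

```text
(no output)
```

View pics/p7.png

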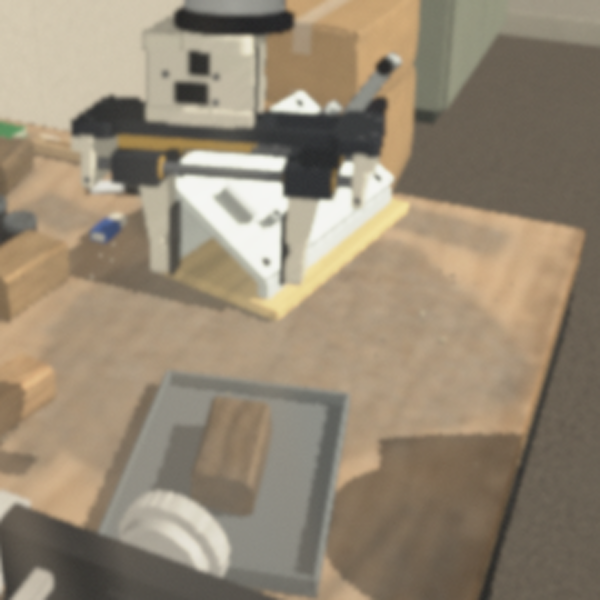

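The sample lies flat in the tray at about (232,455), aligned with its long side. The clamp is still open (arm tip at (390,65)) and the gripper is clear.

```bash
python3 -c "
from plant import ctrl
print(ctrl.close_job())"
```

```text
the job is handed in; nothing more can be done
None
```

I flipped the clamp open, laid the elm sample flat and aligned in the grey tray and let it go; the job was handed in after about 14 s on the robot's clock, and no verdict came back.

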